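# Dock the capacitor test adapter and hold a capacitor pressed in its sprung ring

### The job

The capacitor adapter (the black block with a sprung orange ring on top) stands loose on the bench to the left of the component tester's black contact block: slide it along the bench, without lifting it, into the corner between the tester's front and the contact block, so that it sits squarely against both. Then stand the blue capacitor upright in the orange ring and press it down against the springs, close to the bottom of their travel but without forcing it, so that it can be measured. Finish while still holding it pressed down, and leave the other things on the bench where they are.

Things in the scene. Friction and masses are not known exactly. Their poses are not given: they have to be found in the camera images.
- tester: Component tester, fixed: low grey and white case, sloped display, and a black contact block (30 mm thick, 32 high) sticking out from its right end towards the robot. Origin: bench point of the inner corner; +x into the case, +y left along its front. Case front: plane x=0, y 0 to 170 mm (case 62 deep, 65 high at the back). Block's contact face: plane y=0, x 0 to -86 mm.
- dock_spot (a point): Bench point where the adapter's origin lies when docked, touching both the case front and the contact block: x = -40, y = +45 mm in the tester's frame. The docked adapter's axes are parallel to the tester's. The adapter comes in from the left (+y); it starts 105 to 170 mm to the left of this spot and 10 to 35 mm nearer the robot, turned up to 0.25 rad.
- adapter: Capacitor adapter, loose, about 0.8 kg: black base block 80 (x) by 90 mm (y), 24 mm high; above it an aluminium cradle plate (66 by 74 mm, 40 to 45 mm high) on four springs. Origin: centre of its underside; z up. Its -y side (two brass pads) goes against the contact block, its +x side against the case. Pushed low on a side it slides with about 3 to 10 N.
- cradle (a joint): How far the cradle is pressed down, in m: 0 springs out, 0.014 at the rigid stop. The springs push back with about 4 N at the start and 12 N at the stop; let go, they lift the cradle again.
- cradle_seat (a point): Centre of the seat under the capacitor's foot; moves with the cradle (45 mm above the bench with springs out, 31 at the stop), above the adapter's origin. Around it the orange ring: inner diameter 28 mm, flared to 34 at its mouth, outer diameter 43, rim 11 mm above the seat. The seat has a 16 mm hole for the contacts below.
- capacitor: Blue electrolytic capacitor can, loose, standing upright on the bench: 25 mm across, 40 mm tall, about 0.04 kg. Origin: centre of its underside; z along its axis to the top.
- capacitor_foot (a point): Centre of the capacitor's underside (same point as its origin).
- cleaner_bottle: Bystander, loose, to be left alone: white cleaner bottle with a blue cap, 50 mm across, 125 mm tall. Origin: centre of its underside.
- flux_bottle: Bystander, loose, to be left alone: amber bottle with a white nozzle, 36 mm across, 95 mm tall. Origin: centre of its underside.
- heatsink: Bystander, loose, to be left alone: small finned aluminium heatsink, 30 x 40 x 22 mm. Origin: centre of its underside.
- relay: Bystander, loose, to be left alone: grey box relay, 36 x 28 x 38 mm. Origin: centre of its underside.
- screwdriver: Bystander, loose, to be left alone: thin screwdriver with a blue handle, 118 mm long. Origin: centre of its underside.
- relay_board: Bystander, does not move, to be left alone: green relay circuit board with tall parts, 141 x 184 mm, up to 86 mm tall. Origin: centre of its underside.
- tape_roll: Bystander, does not move, to be left alone: roll of amber tape lying flat, 60 x 65 x 10 mm. Origin: centre of its underside.
- pliers: Bystander, does not move, to be left alone: long-nose pliers with blue grips, 178 mm long, 12 mm thick, lying flat. Origin: centre of its underside.

How it is judged (in metres and radians):
On the way:
1. the adapter is slid home: squarely in the corner of the tester, within 7 mm and 0.07 rad, at rest (horizontal distance between adapter and dock_spot below 0.007 m and angle between the x axis of adapter and the x axis of tester, either way round below 0.07 rad and linear speed of adapter below 0.02 m/s and horizontal distance between capacitor_foot and cradle_seat above 0.03 m), for 0.3 s.
At the end, for the whole second after the job is handed in: Adapter within 7 mm and 0.07 rad of docked; capacitor upright in the ring (4 mm off centre, 3 mm off the seat, 0.1 rad at most); fingers on it (over 3 N) hold the cradle at least 10 of 14 mm down through it (over 5 N on the adapter), all at rest for the last second (horizontal distance between adapter and dock_spot below 0.007 m and angle between the x axis of adapter and the x axis of tester, either way round below 0.07 rad and horizontal distance between capacitor_foot and cradle_seat below 0.004 m and z of capacitor_foot in the frame of cradle_seat between -0.003 and 0.003 m and angle between capacitor's own z axis and vertical below 0.1 rad and value of joint cradle above 0.01 m and contact force between the fingers and capacitor above 3 N and contact force between capacitor and adapter above 5 N and linear speed of each of capacitor, adapter below 0.02 m/s); the arm keeps its last pose, push and grip.
It fails at once if the adapter is lifted off the bench or tipped (10 mm, 0.15 rad) (height (world z) of adapter above 0.01 m or angle between adapter's own z axis and vertical above 0.15 rad).
It fails at once if the capacitor is forced into the adapter with more than 45 N (contact force between capacitor and adapter above 45 N).
It fails at once if another thing on the bench is moved by more than 30 mm (distance of any of cleaner_bottle, flux_bottle, heatsink, relay, screwdriver from where it was at the start of the episode above 0.03 m).
It also fails if it takes over 72 s, if anything falls off the work surface, if the arm or the gripper's body presses on something with over 40 N, if the wrist force passes 120 N, or if a joint passes its speed limit or range.

### The arm

A 6-joint arm with a two-finger parallel gripper is mounted at the origin on a cart in front of the work surface, level with it; the furniture and walls round the work are solid. World frame = base frame: x ahead of the robot, y to its left, z up, the work surface at z = 0. Lengths are in mm, angles in rad, forces in N, time in s.
With the tool pointing down it reaches from about 375 to 975 mm from the base axis. Payload 3.8 kg.
Tool frame: the origin (TCP) lies between the finger pads; the fingertips stand 8 mm ahead of it and the grasp point (between the pads) lies 11 mm behind it; z points along the fingers, y is the line along which they close (so a half turn about z gives the same grasp; the last joint's range is limited). The gripper opens to 88 mm and grips with 3 to 60 N. Pads are 18 mm wide; open, the fingers measure 123 mm over their backs; the gripper's body (75 mm by 187 mm) begins 45 mm behind the grasp point.
Start: joints at [1.123, 0.264, 1.604, -0, 1.274, -0.037], TCP at [269.554, 618.837, 246.706] pointing down, gripper open.
Joint ranges: [-2.63, 2.63], [-0.94, 2.18], [0.31, 2.57], [-1.31, 4.45], [0, 2.66], [-2.55, 2.55]. Speed limits (rad/s): [2.57, 2.57, 3.14, 3.14, 3.14, 3.14].

### API

Orientations are given as a unit quaternion [x, y, z, w].
In Python, from cell import * gives the robot as it stands.
- The arm moves only by the tool arm_command, never from a script. Its argument "deltas" is a list of rows, each an object with "offset": the shift along the tool's x, y, z scaled (see below), a list of three; "rotation": the turn, a rotation vector about the tool's x, y, z scaled (see below), a list of three; "grip": the opening, from -1 (shut) to 1 (fully open). A call has 1 to 8 rows; each row shifts and turns the commanded pose from where the row before left it, along the tool's axes as they then stand; what a row does not reach is not made up. The controller multiplies each number of a shift by 3 cm and each number of a turn by 0.08 rad. A row lasts 1/8 s, in which the tool goes at most 62.5 mm and 10.7 degrees, less where a joint would pass 70% of its speed; a pose out of reach is approached as far as the arm can. A call with a number of a shift or a turn outside -1 to 1 is refused whole. A call with a gripper value outside its range is refused whole. The fingers move at their own pace and stop on an object; "newtons" is the grip in N (left out, the last holds). Time passes only in rows, so rows that do not move let the fingers close. It gives the time, the measured TCP pose, the force, the opening and the grip force at its end, in the units of the state.
- sense(): the state, without advancing time (a new reading comes with each control period).
- read_camera(name): name is "scene" or "top" or "wrist"; returns (picture, depth): 400x640x3 uint8, blue, green, red; 400x640 float32, mm along the optical axis (not along the pixel's ray), 0 where there is no reading.
- get_calibration(name): a dict with "K" (3x3 intrinsics, pixels), "dist_coeffs" ([k1, k2, p1, p2, k3] as OpenCV has them; the pictures are not rectified), "pose" (4x4, takes a point from camera to world coordinates); the wrist camera has in their place "T_tool_cam" (4x4, takes a point from camera to tool coordinates, whose origin is the TCP and whose axes are the flange's). Camera axes: x right, y down, z forward; pixel columns grow to the right and rows downward; lengths in mm; the calibration is good to about 2 mm. A picture is of the moment at which its call begins: read the wrist's pose just before it. get_calibration takes no time and is no camera call.
- hand_in(): hands the job in; it is judged then, once.
Trained networks look in the newest picture that a camera, given by its name, has taken for a name from the list of things; names that differ only in an ending like _2 or _b are one class to them, and where a whole thing is asked for, a point or a joint stands for the part that bears it (a point fixed in the world has none). Each returns a list of dicts, best first, with "conf" (0 to 1); they miss things now and then, are a little off and sometimes report something else, mostly with a low value. They report only what shows in the picture. A call takes as long as a camera call.
- find_in(thing, camera): "centre" ([row, column] in pixels, amid what is visible of it).
- regions_of(thing, camera): "region" (400x640 bool, what is visible of it) and "centre" ([row, column] in pixels, amid what is visible of it).
The state is a dict: "time": time; "qpos": joint angles; "qvel": joint speeds; "effort": joint torques, N m; "tcp_pos": TCP position; "eef_rot": TCP orientation; "wrist_force": force on the tool from outside, world axes, zero at the start; "torque": the same for the moment, N m; "width": opening from 0.0 (shut) to 1.0 (fully open); "finger_force": force on a finger pad.
Only numpy, scipy, OpenCV 4.12 (cv2) and the standard library are available. Lean on these libraries where they do the work, as an engineer would, in place of code of your own. Each camera call takes 0.05 s, during which the arm holds its last target. There are 200 camera calls.

## Working session

There is one attempt and no reset: what is moved stays moved. The work goes in short steps, Python scripts to look and compute and a tool call to move; the robot and the scene stay as the last step left them, time stands still between calls to the robot, and variables do not carry over. Pictures are saved under pics/ and viewed, at most 10 in all, crops included, and the job is handed in when it is done.

Besides the shell and the picture viewer there is one more tool, called after "Call:" by a JSON object that holds its "api" and its "payload". arm_command: Moves the arm, as the interface text tells. Its arguments: {"type":"object","properties":{"deltas":{"type":"array","items":{"type":"object","properties":{"offset":{"type":"array","items":{"type":"number","minimum":-1,"maximum":1}},"rotation":{"type":"array","items":{"type":"number","minimum":-1,"maximum":1}},"grip":{"type":"number"}}}},"newtons":{"type":"number"}},"required":["deltas"]}

```bash
mkdir -p pics; cat > h.py <<'E'
import numpy as np, cv2
from scipy.spatial.transform import Rotation as R
from cell import *
def cam(name):
    s=sense(); p,d=read_camera(name); c=get_calibration(name)
    if 'pose' in c: T=np.array(c['pose'])
    else:
        W=np.eye(4); W[:3,:3]=R.from_quat(s['eef_rot']).as_matrix(); W[:3,3]=s['tcp_pos']; T=W@np.array(c['T_tool_cam'])
    return p,d,np.array(c['K']),np.array(c['dist_coeffs']),T
def cloud(d,K,D,T,mask=None):
    m=d>0
    if mask is not None: m&=mask
    v,u=np.nonzero(m); z=d[v,u]
    n=cv2.undistortPoints(np.stack([u,v],1).astype(float)[:,None],K,D)[:,0]
    P=np.c_[n*z[:,None],z]
    return P@T[:3,:3].T+T[:3,3],v,u
E
cat > a.py <<'E'
from h import *
print(sense())
for n in ('scene','top'):
    p,d,K,D,T=cam(n); cv2.imwrite(f'pics/{n}0.png',p)
    for t in 'tester adapter cradle capacitor cleaner_bottle flux_bottle heatsink relay screwdriver relay_board tape_roll pliers'.split():
        r=regions_of(t,n)
        for x in r[:2]:
            P,_,_=cloud(d,K,D,T,x['region'])
            if len(P)>3: print(n,t,round(x['conf'],2),np.round(x['centre']),len(P),'med',np.median(P,0).round(),'lo',np.percentile(P,3,0).round(),'hi',np.percentile(P,97,0).round())
E
python3 a.py
```

```text
{'time': 0.0, 'qpos': array([ 1.12313973e+00,  2.64728396e-01,  1.60533001e+00,  1.29185832e-05,
        1.27366533e+00, -3.69082296e-02]), 'qvel': array([-0.00074022, -0.00071213, -0.00028109, -0.00068227, -0.0002698 ,
        0.00035711]), 'effort': array([ 2.55404186e-03, -5.02099729e+01, -3.56883824e+01,  7.31400750e-02,
        2.92336353e-02, -1.56344813e-04]), 'tcp_pos': array([269.2405043 , 618.25595617, 245.42839748]), 'eef_rot': array([ 2.03935237e-01,  9.78983802e-01, -1.03293732e-03, -2.61637181e-04]), 'wrist_force': array([ 0.58675041,  0.08205168, -0.16131937]), 'torque': array([ 0.0473589 ,  0.02710438, -0.04729511]), 'finger_force': 0.0, 'width': 0.9986652487775345}
scene tester 0.7 [204. 256.] 190 med [376. 189.   8.] lo [360. 123.  -3.] hi [407. 266.  13.]
scene tester 0.63 [180. 283.] 1062 med [546. 167.  40.] lo [454.  91.   2.] hi [615. 290.  61.]
scene adapter 0.65 [183. 238.] 438 med [441. 319.  26.] lo [415. 287.   1.] hi [490. 373.  56.]
scene adapter 0.32 [208. 403.] 401 med [ 569. -334.   66.] lo [ 560. -355.   -2.] hi [ 669. -307.  125.]
scene cradle 0.53 
[... 2116 characters left out ...]
 heatsink 0.67 [158. 393.] 137 med [ 612. -263.   16.] lo [ 593. -280.    2.] hi [ 631. -245.   25.]
top relay 0.16 [162. 415.] 315 med [ 581. -320.   96.] lo [ 562. -344.   14.] hi [ 605. -305.  127.]
top screwdriver 0.61 [243. 161.] 102 med [373. 442.  10.] lo [352. 415.   2.] hi [396. 469.  15.]
top relay_board 0.59 [208. 463.] 2839 med [ 451. -474.   21.] lo [ 383. -560.    6.] hi [ 518. -388.   66.]
top tape_roll 0.64 [212. 190.] 585 med [457. 333.  45.] lo [425. 297.  24.] hi [490. 368.  56.]
top tape_roll 0.45 [224. 417.] 213 med [ 387. -311.    8.] lo [ 359. -335.   -3.] hi [ 414. -281.   15.]
top pliers 0.9 [241. 242.] 416 med [376. 184.   8.] lo [361. 117.  -3.] hi [409. 269.  15.]
```

```bash
python3 - <<'E'
import cv2
p=cv2.imread('pics/top0.png')[110:290,100:520]
cv2.imwrite('pics/t1.png',cv2.resize(p,(798,342),interpolation=cv2.INTER_CUBIC))
E
```

```text
(no output)
```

View pics/t1.png

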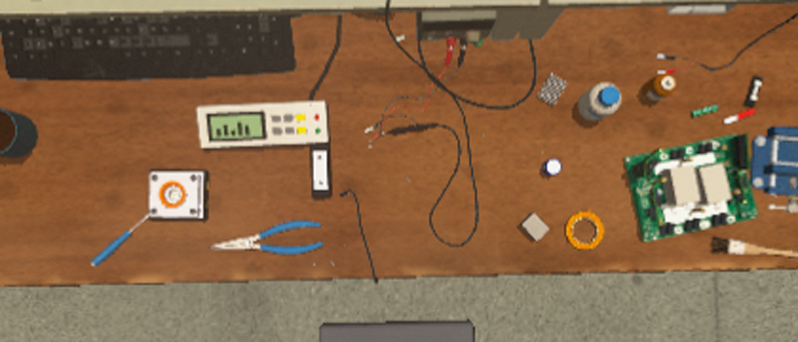

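The top view (crop 1.9×, offset 100,110) shows the tester at crop (262,125), with the contact block at (320,172). The adapter is at (175,195) with the screwdriver tip touching its near-left corner. The pliers lie at (265,240) and the capacitor at (552,167). I'll move the wrist over the adapter.

Call:
{"api": "arm_command", "payload": {"deltas": [{"offset": [-1, -0.8, -0.6], "rotation": [0, 0, 0], "grip": 1}, {"offset": [-1, -0.8, -0.6], "rotation": [0, 0, 0], "grip": 1}, {"offset": [-1, -0.8, -0.6], "rotation": [0, 0, 0], "grip": 1}, {"offset": [-1, -0.8, -0.6], "rotation": [0, 0, 0], "grip": 1}, {"offset": [-1, -0.8, -0.6], "rotation": [0, 0, 0], "grip": 1}, {"offset": [-1, -0.8, -0.6], "rotation": [0, 0, 0], "grip": 1}, {"offset": [-1, -0.8, -0.6], "rotation": [0, 0, 0], "grip": 1}, {"offset": [-1, -0.8, -0.6], "rotation": [0, 0, 0], "grip": 1}]}}

```text
time: 2.3
tcp_pos: [413.3, 345.8, 391.5]
eef_rot: [0.204, 0.979, 0.0, 0.0]
wrist_force: [0.6, -0.0, 0.2]
width: 1.0
finger_force: 0.0
```

Call:
{"api": "arm_command", "payload": {"deltas": [{"offset": [0, 0, 0], "rotation": [0, 0, 1], "grip": 1}, {"offset": [0, 0, 0], "rotation": [0, 0, 1], "grip": 1}, {"offset": [0, 0, 0], "rotation": [0, 0, 1], "grip": 1}, {"offset": [0, 0, 0], "rotation": [0, 0, 1], "grip": 1}, {"offset": [0, 0, 0], "rotation": [0, 0, 1], "grip": 1}, {"offset": [0, 0, 0], "rotation": [0, 0, 1], "grip": 1}, {"offset": [0, 0, 0], "rotation": [0, 0, 1], "grip": 1}]}}

```text
time: 3.18
tcp_pos: [412.9, 346.9, 390.8]
eef_rot: [0.468, 0.884, 0.0, 0.0]
wrist_force: [-0.1, -0.6, 0.1]
width: 1.0
finger_force: 0.0
```

```bash
python3 - <<'E'
from h import *
s=sense(); print(s['time'],s['tcp_pos'],R.from_quat(s['eef_rot']).as_matrix().round(3))
c=get_calibration('wrist'); print(c['K'],np.round(c['T_tool_cam'],3))
p,d,K,D,T=cam('wrist'); cv2.imwrite('pics/w1.png',p); np.savez('w1.npz',p=p,d=d,T=T)
P,_,_=cloud(d,K,D,T); print(P.min(0),P.max(0))
for t in ('adapter','tester','screwdriver','pliers'):
    for x in regions_of(t,'wrist')[:2]:
        P,_,_=cloud(d,K,D,T,x['region']); print(t,x['conf'],x['centre'],np.percentile(P,2,0).round(),np.percentile(P,98,0).round())
E
```

```text
3.175 [412.88149932 346.92311352 390.83129855] [[-0.562  0.827  0.   ]
 [ 0.827  0.562  0.   ]
 [-0.     0.    -1.   ]]
[[347.03582689   0.         321.05124054]
 [  0.         347.03582689 207.87112744]
 [  0.           0.           1.        ]] [[   0.      -0.951   -0.31    80.971]
 [   1.       0.       0.      -0.313]
 [   0.      -0.31     0.951 -136.722]
 [   0.       0.       0.       1.   ]]
[-695.33198915 -868.22729649 -773.74870227] [978.38293717 756.13706176 471.55599111]
adapter 0.97 [176.2, 343.5] [419. 295.  16.] [491. 377.  55.]
tester 0.75 [287.0, 342.2] [457.  97.   6.] [591. 293.  59.]
screwdriver 0.91 [80.0, 337.9] [352. 413.   5.] [401. 467.  12.]
pliers 0.67 [222.1, 252.7] [362. 116.  -1.] [411. 275.  11.]
```

View pics/w1.png

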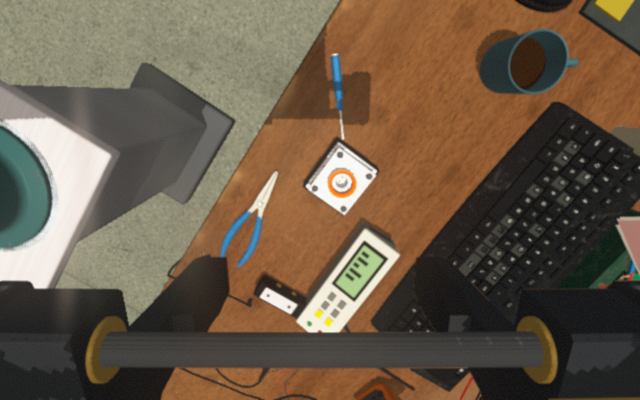

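The wrist view shows the adapter at pixel (row 180, col 342), with the screwdriver tip at (137,343) touching its corner. The tester is at (285,345), the block at (295,278) and the pliers at (220,250). Next I'll fit the poses.

```bash
python3 - <<'E'
from h import *
def rect(Q,l):
    (c,sz,a)=cv2.minAreaRect(Q.astype(np.float32)); print(l,len(Q),np.round(c,1),np.round(sz,1),round(a,1))
def fit(P,name):
    A=(abs(P[:,0]-455)<75)&(abs(P[:,1]-330)<75)
    rect(P[A&(P[:,2]>38)&(P[:,2]<49)][:,:2],name+' plate')
    rect(P[A&(P[:,2]>50)&(P[:,2]<62)][:,:2],name+' ring')
    rect(P[A&(P[:,2]>18)&(P[:,2]<62)][:,:2],name+' adapter all')
    B=(abs(P[:,0]-475)<60)&(P[:,1]>80)&(P[:,1]<160)
    rect(P[B&(P[:,2]>27)&(P[:,2]<36)&(P[:,0]<490)][:,:2],name+' block')
    C=(P[:,0]>480)&(P[:,0]<640)&(P[:,1]>60)&(P[:,1]<300)&(P[:,2]>36)&(P[:,2]<75)
    rect(P[C][:,:2],name+' case')
for n in ('wrist','top'):
    p,d,K,D,T=cam(n); P,v,u=cloud(d,K,D,T); fit(P,n)
    if n=='wrist':
        # height profile across tester front in y bins
        for y in (150,180,210,240,270):
            m=(abs(P[:,1]-y)<6)&(P[:,0]>470)&(P[:,0]<620); Q=P[m]; o=np.argsort(Q[:,0]); print(y,[(int(a),int(b)) for a,b in Q[o][::3][:,[0,2]]][:40])
        for y in (105,115,125):
            m=(abs(P[:,1]-y)<4)&(P[:,0]>400)&(P[:,0]<560); Q=P[m]; o=np.argsort(Q[:,0]); print('blk',y,[(int(a),int(b)) for a,b in Q[o][::2][:,[0,2]]][:40])
E
```

```text
wrist plate 1882 [458.3 332.9] [74.3 66.4] 88.3
wrist ring 360 [457.7 333.2] [39.4 40.8] 35.0
wrist adapter all 3076 [458.1 333.1] [90.2 79.8] 88.3
wrist block 375 [469.9 107.4] [40.3 29.9] 0.7
wrist case 4657 [559.4 208. ] [104.5 217.8] 15.3
150 [(470, -1), (471, -1), (471, -1), (472, -2), (473, -1), (474, -2), (475, -1), (476, -2), (476, 0), (477, 0), (478, 0), (479, -1), (480, -1), (480, -1), (481, -1), (482, -1), (483, -2), (484, -3), (485, 0), (486, 0), (487, -1), (487, 0), (488, 0), (489, -1), (489, -1), (490, -1), (491, -1), (491, 0), (493, 0), (493, -2), (494, -1), (495, -2), (495, -1), (496, 0), (497, -1), (498, -1), (499, -1), (500, -2), (501, -2), (501, 0)]
180 [(470, -1), (470, 0), (471, -2), (472, -2), (473, -2), (474, -1), (475, 0), (475, 0), (476, -1), (477, -1), (477, -2), (478, -1), (479, -2), (480, -1), (481, -1), (481, 0), (482, 0), (483, -1), (483, 0), (485, 0), (485, 0), (486, -1), (487, 0), (488, -1), (488, 0), (489, 0), (490, 0), (491, -1), (491, 0), (492, -1), (493, -1), (494, -1), (495, -2), (495, 0), (497, -2), (497, -1), (498, -1), (499, -1), (500, 0), (501
[... 2112 characters left out ...]
 -3), (433, -1), (434, 0), (435, 0)]
blk 125 [(400, -2), (401, -1), (402, -1), (402, 0), (403, 5), (403, -1), (404, 7), (405, 7), (406, 7), (406, 7), (407, 9), (407, 8), (408, 9), (409, 7), (410, 7), (411, 5), (413, 0), (414, -2), (415, -1), (416, 0), (417, -1), (417, -1), (418, -1), (419, -1), (420, -2), (421, 0), (421, 0), (422, -2), (423, -1), (424, -1), (425, 0), (426, -2), (426, -1), (427, 0), (428, 0), (429, -2), (430, -1), (431, -1), (432, 0), (433, -1)]
top plate 412 [477.3 313.2] [113.7 106.6] 88.7
top ring 106 [459.  333.6] [70.7 57.7] 83.3
top adapter all 771 [474.6 316. ] [119.3 113.1] 88.7
top block 114 [468.6 107.5] [27.1 39.2] 89.4
top case 1469 [539.7 197.6] [109.9 206.7] 1.5
```

```bash
python3 - <<'E'
from h import *
z=np.load('w1.npz'); c=get_calibration('wrist'); K,D=np.array(c['K']),np.array(c['dist_coeffs'])
P,_,_=cloud(z['d'],K,D,z['T'])
m=(P[:,2]>10)&(P[:,2]<70)&(P[:,0]>500)&(P[:,0]<620); Q=P[m]
E=[]
for y in range(126,300,6):
    q=Q[abs(Q[:,1]-y)<3]
    if len(q)>5: E.append((y,np.percentile(q[:,0],2),q[np.argsort(q[:,0])[:6],2].mean(),q[:,0].max()))
E=np.array(E); print(E.round(0).astype(int).tolist())
g=E[(E[:,0]<285)]
print('front fit',np.polyfit(g[:,0],g[:,1],1))
q=P[(P[:,2]>26)&(P[:,2]<37)&(P[:,0]>440)&(P[:,0]<535)&(P[:,1]>85)&(P[:,1]<135)]
F=[]
for x in range(453,535,6):
    r=q[abs(q[:,0]-x)<3]
    if len(r)>3: F.append((x,r[:,1].max(),r[:,1].min()))
F=np.array(F); print(F.round(1).tolist(),np.polyfit(F[:,0],F[:,1],1), q[:,0].min())
# left end of the case
for x in (545,560,575,590):
    r=Q[(abs(Q[:,0]-x)<4)]; print(x,r[:,1].min(),r[:,1].max())
s=P[(P[:,2]>3)&(P[:,2]<16)&(P[:,0]>340)&(P[:,0]<430)&(P[:,1]>360)&(P[:,1]<480)]
print('screwdriver', s[np.argsort(s[:,1])[:8]].round())
E
```

```text
[[126, 507, 18, 592], [132, 535, 29, 596], [138, 535, 31, 594], [144, 534, 30, 595], [150, 535, 26, 594], [156, 534, 29, 593], [162, 534, 29, 594], [168, 534, 30, 594], [174, 534, 31, 594], [180, 534, 30, 593], [186, 534, 30, 594], [192, 533, 28, 593], [198, 533, 31, 593], [204, 533, 31, 593], [210, 533, 34, 592], [216, 533, 34, 592], [222, 533, 32, 593], [228, 533, 29, 592], [234, 532, 30, 592], [240, 532, 32, 591], [246, 532, 30, 592], [252, 532, 28, 592], [258, 532, 32, 591], [264, 532, 30, 592], [270, 532, 32, 591], [276, 531, 30, 591], [282, 531, 32, 592], [288, 531, 31, 591], [294, 532, 29, 591]]
front fit [1.17910491e-02 5.29658448e+02]
[[453.0, 121.0, 92.0], [459.0, 121.7, 92.6], [465.0, 122.3, 92.3], [471.0, 121.7, 93.4], [477.0, 121.7, 92.8], [483.0, 122.7, 92.4], [489.0, 122.1, 92.2], [495.0, 122.4, 93.4], [501.0, 122.4, 93.2], [507.0, 123.6, 92.7], [513.0, 123.0, 94.2], [519.0, 123.3, 93.8], [525.0, 122.8, 94.1], [531.0, 127.7, 93.1]] [4.67980143e-02 9.97238505e+01] 449.6189663172454
545 95.16731693485099 679.0987595043366
560 -57.51467411247074 691.1083873046604
575 110.54154832656832 701.7306518409926
590 124.62264246843404 715.7796633989058
screwdriver [[419. 361.  16.]
 [419. 361.   7.]
 [419. 364.  11.]
 [419. 366.  13.]
 [419. 366.   4.]
 [419. 369.   9.]
 [419. 371.  12.]
 [420. 373.  12.]]
```

Call:
{"api": "arm_command", "payload": {"deltas": [{"offset": [0, 0, 0], "rotation": [0, 0, 1], "grip": -0.45}, {"offset": [0, 0, 0], "rotation": [0, 0, 1], "grip": -0.45}, {"offset": [0, 0, 0], "rotation": [0, 0, 1], "grip": -0.45}, {"offset": [0, 0, 0], "rotation": [0, 0, 1], "grip": -0.45}, {"offset": [0, 0, 0], "rotation": [0, 0, 1], "grip": -0.45}, {"offset": [0, 0, 0], "rotation": [0, 0, 1], "grip": -0.45}, {"offset": [0, 0, 0], "rotation": [0, 0, 1], "grip": -0.45}, {"offset": [0, 0, 0], "rotation": [0, 0, 0.15], "grip": -0.45}]}}

```text
time: 4.53
tcp_pos: [412.9, 347.0, 390.7]
eef_rot: [0.697, 0.717, -0.0, -0.0]
wrist_force: [0.6, 0.7, -0.9]
width: 0.276
finger_force: 0.0
```

Call:
{"api": "arm_command", "payload": {"deltas": [{"offset": [0.24, 0.2, 1], "rotation": [0, 0, 0], "grip": -0.45}, {"offset": [0.24, 0.2, 1], "rotation": [0, 0, 0], "grip": -0.45}, {"offset": [0.24, 0.2, 1], "rotation": [0, 0, 0], "grip": -0.45}, {"offset": [0.24, 0.2, 1], "rotation": [0, 0, 0], "grip": -0.45}, {"offset": [0.24, 0.2, 1], "rotation": [0, 0, 0], "grip": -0.45}, {"offset": [0.24, 0.2, 1], "rotation": [0, 0, 0], "grip": -0.45}, {"offset": [0.24, 0.2, 1], "rotation": [0, 0, 0], "grip": -0.45}, {"offset": [0.24, 0.2, 1], "rotation": [0, 0, 0], "grip": -0.45}]}}

```text
time: 5.52
tcp_pos: [459.5, 406.2, 149.8]
eef_rot: [0.697, 0.717, 0.0, 0.0]
wrist_force: [-0.1, -0.1, -0.2]
width: 0.277
finger_force: 0.0
```

Call:
{"api": "arm_command", "payload": {"deltas": [{"offset": [0, 0, 1], "grip": -0.45}, {"offset": [0, 0, 1], "grip": -0.45}, {"offset": [0, 0, 0], "grip": -0.45}]}}

```text
$.deltas[0]: bad value
```

```bash
python3 - <<'E'
from h import *
p,d,K,D,T=cam('wrist'); cv2.imwrite('pics/w2.png',p)
P,v,u=cloud(d,K,D,T); I=np.zeros(d.shape+(3,)); I[v,u]=P
for r in find_in('screwdriver','wrist')[:2]: print(r)
A=(abs(P[:,0]-458)<75)&(abs(P[:,1]-333)<75)
for lo,hi in ((39,48),(19,27)):
  print([np.round(x,1) for x in cv2.minAreaRect(P[A&(P[:,2]>lo)&(P[:,2]<hi)][:,:2].astype(np.float32))])
np.save('I2.npy',I)
E
```

```text
{'centre': [151.9, 220.7], 'conf': 0.58}
[array([458.2, 334.1]), array([72.3, 65.8]), np.float64(88.1)]
[array([458.7, 345.6]), array([64.7, 78.8]), np.float64(88.3)]
```

View pics/w2.png

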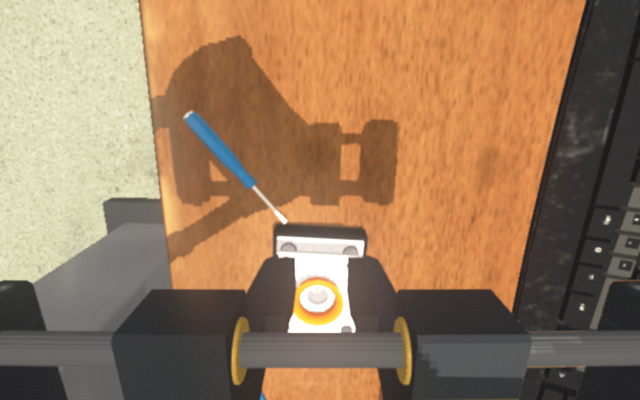

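The screwdriver tip is at pixel (285,222), just off the adapter's left-near corner. I'll locate it before lowering the fingers.

```bash
python3 - <<'E'
import numpy as np
I=np.load('I2.npy')
for v,u in ((222,285),(218,281),(190,255),(215,280),(226,320)): print(v,u,I[v,u].round())
E
```

```text
222 285 [429. 381.   5.]
218 281 [425. 386.   7.]
190 255 [404. 409.   5.]
215 280 [424. 388.   5.]
226 320 [459. 378.   3.]
```

Call:
{"api": "arm_command", "payload": {"deltas": [{"offset": [0, 0.22, 0.8], "rotation": [0, 0, 0], "grip": -0.64}, {"offset": [0, 0, 1], "rotation": [0, 0, 0], "grip": -0.64}, {"offset": [0, 0, 1], "rotation": [0, 0, 0], "grip": -0.64}, {"offset": [0, 0, 1], "rotation": [0, 0, 0], "grip": -0.64}, {"offset": [0, 0, 0.6], "rotation": [0, 0, 0], "grip": -0.64}, {"offset": [0, 0, 0], "rotation": [0, 0, 0], "grip": -0.64}]}}

```text
time: 6.38
tcp_pos: [465.2, 405.5, 18.0]
eef_rot: [0.697, 0.717, -0.001, -0.0]
wrist_force: [0.5, -0.7, 0.0]
width: 0.178
finger_force: 0.0
```

Call:
{"api": "arm_command", "payload": {"deltas": [{"offset": [-0.3, 0, 0], "rotation": [0, 0, 0], "grip": -0.64}, {"offset": [-0.3, 0, 0], "rotation": [0, 0, 0], "grip": -0.64}, {"offset": [-0.3, 0, 0], "rotation": [0, 0, 0], "grip": -0.64}, {"offset": [-0.3, 0, 0], "rotation": [0, 0, 0], "grip": -0.64}, {"offset": [-0.3, 0, 0], "rotation": [0, 0, 0], "grip": -0.64}, {"offset": [-0.3, 0, 0], "rotation": [0, 0, 0], "grip": -0.64}]}}

```text
time: 7.12
tcp_pos: [468.7, 353.2, 20.3]
eef_rot: [0.697, 0.717, 0.002, -0.0]
wrist_force: [-0.1, 5.1, 0.2]
width: 0.179
finger_force: 2.8
```

Call:
{"api": "arm_command", "payload": {"deltas": [{"offset": [-0.45, 0, 0], "rotation": [0, 0, 0], "grip": -0.64}, {"offset": [-0.45, 0, 0], "rotation": [0, 0, 0], "grip": -0.64}, {"offset": [-0.45, 0, 0], "rotation": [0, 0, 0], "grip": -0.64}, {"offset": [-0.45, 0, 0], "rotation": [0, 0, 0], "grip": -0.64}, {"offset": [-0.45, 0, 0], "rotation": [0, 0, 0], "grip": -0.64}, {"offset": [-0.45, 0, 0], "rotation": [0, 0, 0], "grip": -0.64}, {"offset": [-0.3, 0, 0], "rotation": [0, 0, 0], "grip": -0.64}, {"offset": [0, 0, 0], "rotation": [0, 0, 0], "grip": -0.64}]}}

```text
time: 8.12
tcp_pos: [470.9, 261.9, 19.9]
eef_rot: [0.697, 0.717, 0.001, 0.0]
wrist_force: [1.0, 1.8, 0.6]
width: 0.182
finger_force: 0.6
```

```bash
python3 - <<'E'
from h import *
print(sense()['tcp_pos'])
for n in ('wrist','top'):
    p,d,K,D,T=cam(n); cv2.imwrite(f'pics/{n}3.png',p)
    for x in regions_of('adapter',n)[:1]:
        P,_,_=cloud(d,K,D,T,x['region'])
        print(n,x['conf'],P.min(0).round(),P.max(0).round())
        for lo,hi in ((39,48),(19,27)):
            q=P[(P[:,2]>lo)&(P[:,2]<hi)]
            if len(q)>5: print(len(q),[np.round(y,1) for y in cv2.minAreaRect(q[:,:2].astype(np.float32))])
E
```

```text
[470.9104761  261.89633116  19.85397815]
wrist 0.77 [424. 220.   0.] [491. 282.  92.]
2823 [array([470.9, 229.7]), array([39.5, 19. ]), np.float64(3.8)]
1081 [array([471.2, 246. ]), array([14.6, 19.7]), np.float64(89.0)]
top 0.88 [421. 162.  -4.] [503. 249.  92.]
335 [array([462.5, 207.3]), array([65.8, 72.5]), np.float64(2.3)]
162 [array([462.1, 205. ]), array([83.4, 80.8]), np.float64(89.2)]
```

View pics/wrist3.png

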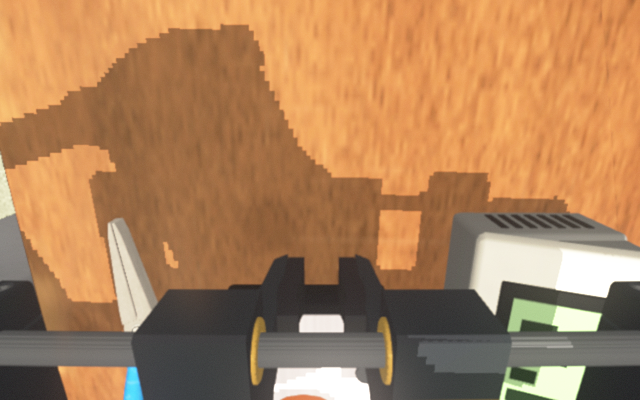

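The fingers press the adapter's left face squarely and the case clears the gripper body. About 40 mm is left to the block.

Call:
{"api": "arm_command", "payload": {"deltas": [{"offset": [-0.3, 0, 0], "rotation": [0, 0, 0], "grip": -0.64}, {"offset": [-0.3, 0, 0], "rotation": [0, 0, 0], "grip": -0.64}, {"offset": [-0.3, 0, 0], "rotation": [0, 0, 0], "grip": -0.64}, {"offset": [-0.2, 0, 0], "rotation": [0, 0, 0], "grip": -0.64}, {"offset": [-0.1, 0, 0], "rotation": [0, 0, 0], "grip": -0.64}, {"offset": [0, 0, 0], "rotation": [0, 0, 0], "grip": -0.64}]}}

```text
time: 9.07
tcp_pos: [470.9, 226.3, 18.7]
eef_rot: [0.697, 0.717, 0.0, -0.0]
wrist_force: [-0.4, 2.9, 1.5]
width: 0.181
finger_force: 1.7
```

Call:
{"api": "arm_command", "payload": {"deltas": [{"offset": [-0.1, 0, 0], "rotation": [0, 0, 0], "grip": -0.64}, {"offset": [-0.1, 0, 0], "rotation": [0, 0, 0], "grip": -0.64}, {"offset": [0, 0, 0], "rotation": [0, 0, 0], "grip": -0.64}]}}

```text
time: 9.45
tcp_pos: [471.4, 221.4, 18.8]
eef_rot: [0.698, 0.717, 0.001, -0.001]
wrist_force: [0.9, 8.2, -1.3]
width: 0.179
finger_force: 4.2
```

Call:
{"api": "arm_command", "payload": {"deltas": [{"offset": [-0.07, 0, 0], "rotation": [0, 0, 0], "grip": -0.64}, {"offset": [-0.07, 0, 0], "rotation": [0, 0, 0], "grip": -0.64}, {"offset": [0, 0, 0], "rotation": [0, 0, 0], "grip": -0.64}]}}

```text
time: 9.82
tcp_pos: [471.6, 221.2, 19.2]
eef_rot: [0.698, 0.716, 0.004, -0.002]
wrist_force: [-2.6, 24.8, -4.3]
width: 0.179
finger_force: 12.4
```

Contact with the block is confirmed at 25 N. I'll back off, raise the tool and turn it 90° to push from the near side.

Call:
{"api": "arm_command", "payload": {"deltas": [{"offset": [0.7, 0, 0], "rotation": [0, 0, 0], "grip": -0.64}, {"offset": [0.2, 0, -1], "rotation": [0, 0, 0], "grip": -0.64}, {"offset": [0, 0, -1], "rotation": [0, 0, -1], "grip": -0.64}, {"offset": [0, 0, -1], "rotation": [0, 0, -1], "grip": -0.64}, {"offset": [0, 0, -1], "rotation": [0, 0, -1], "grip": -0.64}, {"offset": [0, 0, -1], "rotation": [0, 0, -1], "grip": -0.64}, {"offset": [0, 0, 0], "rotation": [0, 0, -1], "grip": -0.64}, {"offset": [0, 0, 0], "rotation": [0, 0, -1], "grip": -0.64}]}}

```text
time: 10.82
tcp_pos: [470.3, 242.3, 168.9]
eef_rot: [0.505, 0.863, -0.001, 0.0]
wrist_force: [-0.2, -0.4, -0.8]
width: 0.183
finger_force: 0.0
```

Call:
{"api": "arm_command", "payload": {"deltas": [{"offset": [0, 0, 0], "rotation": [0, 0, -1], "grip": -0.64}, {"offset": [0, 0, 0], "rotation": [0, 0, -1], "grip": -0.64}, {"offset": [0, 0, 0], "rotation": [0, 0, -1], "grip": -0.64}, {"offset": [0, 0, 0], "rotation": [0, 0, -1], "grip": -0.64}, {"offset": [0, 0, 0], "rotation": [0, 0, -1], "grip": -0.64}, {"offset": [0, 0, 0], "rotation": [0, 0, -1], "grip": -0.64}, {"offset": [0, 0, 0], "rotation": [0, 0, -1], "grip": -0.64}, {"offset": [0, 0, 0], "rotation": [0, 0, -1], "grip": -0.64}]}}

```text
time: 11.82
tcp_pos: [469.8, 242.1, 168.0]
eef_rot: [0.208, 0.978, -0.001, -0.001]
wrist_force: [-0.4, 0.1, 0.1]
width: 0.181
finger_force: 0.0
```

Call:
{"api": "arm_command", "payload": {"deltas": [{"offset": [0, 0, 0], "rotation": [0, 0, -1], "grip": -0.64}, {"offset": [0, 0, 0], "rotation": [0, 0, -1], "grip": -0.64}, {"offset": [0, 0, 0], "rotation": [0, 0, -1], "grip": -0.64}, {"offset": [0, 0, 0], "rotation": [0, 0, -1], "grip": -0.64}, {"offset": [0, 0, 0], "rotation": [0, 0, -1], "grip": -0.64}, {"offset": [0, 0, 0], "rotation": [0, 0, -0.6], "grip": -0.64}]}}

```text
time: 12.58
tcp_pos: [469.8, 242.1, 167.9]
eef_rot: [-0.014, 1.0, -0.001, -0.001]
wrist_force: [-0.7, -0.5, 0.8]
width: 0.176
finger_force: 0.0
```

```bash
python3 - <<'E'
from h import *
s=sense(); print(s['time'],s['tcp_pos'],R.from_quat(s['eef_rot']).as_matrix().round(3),s['qpos'].round(2))
p,d,K,D,T=cam('top'); cv2.imwrite('pics/top4.png',p)
for x in regions_of('pliers','top')[:1]:
    P,_,_=cloud(d,K,D,T,x['region']); print(P.min(0).round(),P.max(0).round())
for x in regions_of('adapter','top')[:1]:
    P,_,_=cloud(d,K,D,T,x['region'])
    for lo,hi in ((39,48),(18,48)):
        q=P[(P[:,2]>lo)&(P[:,2]<hi)]
        if len(q)>5: print(len(q),[np.round(y,1) for y in cv2.minAreaRect(q[:,:2].astype(np.float32))])
p,d,K,D,T=cam('wrist'); cv2.imwrite('pics/w4.png',p)
for t in('adapter','pliers'):
  for x in regions_of(t,'wrist')[:1]:
    P,_,_=cloud(d,K,D,T,x['region']); print(t,x['conf'],P.min(0).round(),P.max(0).round())
E
```

```text
12.575 [469.82531306 242.13363106 167.94430675] [[-1.    -0.027 -0.002]
 [-0.027  1.    -0.002]
 [ 0.002 -0.002 -1.   ]] [ 0.43  0.05  2.   -0.    1.09 -1.17]
[363. 118.  -2.] [409. 235.  24.]
275 [array([463.7, 166.9]), array([71.7, 67.1]), np.float64(89.8)]
481 [array([464.2, 164.9]), array([88.2, 80.9]), np.float64(89.1)]
adapter 0.93 [424. 108.  -3.] [518. 212.  57.]
pliers 0.85 [360. 104.  -3.] [415. 283.  12.]
```

View pics/w4.png

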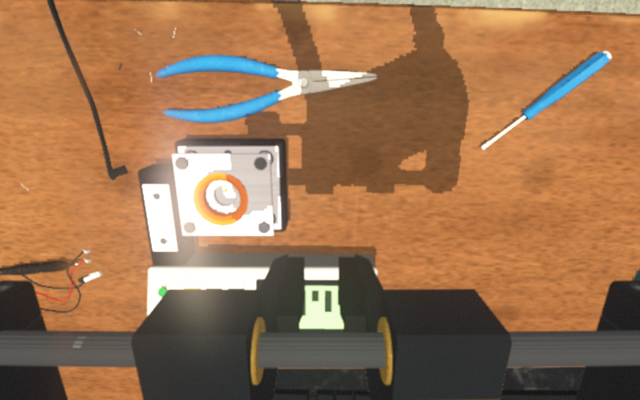

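Adapter is square against the block, with a gap left to the case. The pliers handle lies right behind it, so I'll keep the fingertips above 12 mm.

Call:
{"api": "arm_command", "payload": {"deltas": [{"offset": [0.57, -0.61, 0], "rotation": [0, 0, 0], "grip": -0.5}, {"offset": [0.57, -0.61, 0], "rotation": [0, 0, 0], "grip": -0.5}, {"offset": [0.57, -0.61, 0], "rotation": [0, 0, 0], "grip": -0.5}, {"offset": [0.57, -0.61, 0], "rotation": [0, 0, 0], "grip": -0.5}, {"offset": [0, 0, 1], "rotation": [0, 0, 0], "grip": -0.5}, {"offset": [0, 0, 1], "rotation": [0, 0, 0], "grip": -0.5}, {"offset": [0, 0, 1], "rotation": [0, 0, 0], "grip": -0.5}, {"offset": [0, 0, 0], "rotation": [0, 0, 0], "grip": -0.5}]}}

```text
time: 13.88
tcp_pos: [401.6, 167.1, 76.6]
eef_rot: [-0.012, 1.0, -0.001, -0.003]
wrist_force: [0.1, -0.2, 0.2]
width: 0.249
finger_force: 0.0
```

Call:
{"api": "arm_command", "payload": {"deltas": [{"offset": [0, 0, 1], "rotation": [0, 0, 0], "grip": -0.5}, {"offset": [0, 0, 0.77], "rotation": [0, 0, 0], "grip": -0.5}, {"offset": [0, 0, 0], "rotation": [0, 0, 0], "grip": -0.5}]}}

```text
time: 14.25
tcp_pos: [403.3, 167.8, 25.4]
eef_rot: [-0.013, 1.0, -0.0, -0.001]
wrist_force: [-0.4, 0.2, -0.7]
width: 0.252
finger_force: 0.0
```

Call:
{"api": "arm_command", "payload": {"deltas": [{"offset": [-0.2, 0, 0], "rotation": [0, 0, 0], "grip": -0.5}, {"offset": [-0.2, 0, 0], "rotation": [0, 0, 0], "grip": -0.5}, {"offset": [-0.2, 0, 0], "rotation": [0, 0, 0], "grip": -0.5}, {"offset": [0, 0, 0], "rotation": [0, 0, 0], "grip": -0.5}]}}

```text
time: 14.75
tcp_pos: [418.5, 168.4, 25.9]
eef_rot: [-0.012, 1.0, -0.0, -0.004]
wrist_force: [-13.2, 1.5, 11.5]
width: 0.251
finger_force: 6.5
```

Call:
{"api": "arm_command", "payload": {"deltas": [{"offset": [-0.2, 0, 0], "rotation": [0, 0, 0], "grip": -0.5}, {"offset": [-0.1, 0, 0], "rotation": [0, 0, 0], "grip": -0.5}, {"offset": [0, 0, 0], "rotation": [0, 0, 0], "grip": -0.5}]}}

```text
time: 15.12
tcp_pos: [428.5, 168.5, 25.8]
eef_rot: [-0.012, 1.0, -0.0, -0.003]
wrist_force: [-9.0, 1.7, 6.1]
width: 0.251
finger_force: 4.2
```

Call:
{"api": "arm_command", "payload": {"deltas": [{"offset": [0.15, 0, 0], "rotation": [0, 0, 0], "grip": -0.5}, {"offset": [0, 0, 0.25], "rotation": [0, 0, 0], "grip": -0.5}, {"offset": [-0.25, 0, 0], "rotation": [0, 0, 0], "grip": -0.5}, {"offset": [-0.2, 0, 0], "rotation": [0, 0, 0], "grip": -0.5}, {"offset": [-0.1, 0, 0], "rotation": [0, 0, 0], "grip": -0.5}, {"offset": [0, 0, 0], "rotation": [0, 0, 0], "grip": -0.5}]}}

```text
time: 15.88
tcp_pos: [440.8, 168.6, 17.0]
eef_rot: [-0.012, 1.0, -0.0, -0.003]
wrist_force: [-5.2, 0.1, 0.3]
width: 0.252
finger_force: 2.7
```

Call:
{"api": "arm_command", "payload": {"deltas": [{"offset": [-0.1, 0, 0], "rotation": [0, 0, 0], "grip": -0.5}, {"offset": [-0.06, 0, 0], "rotation": [0, 0, 0], "grip": -0.5}, {"offset": [0, 0, 0], "rotation": [0, 0, 0], "grip": -0.5}]}}

```text
time: 16.25
tcp_pos: [443.8, 168.7, 17.0]
eef_rot: [-0.012, 1.0, -0.001, -0.004]
wrist_force: [-11.0, 1.9, 7.1]
width: 0.25
finger_force: 5.5
```

Call:
{"api": "arm_command", "payload": {"deltas": [{"offset": [-0.1, 0, 0], "rotation": [0, 0, 0], "grip": -0.5}, {"offset": [0, 0, 0], "rotation": [0, 0, 0], "grip": -0.5}, {"offset": [0, 0, 0], "rotation": [0, 0, 0], "grip": -0.5}]}}

```text
time: 16.62
tcp_pos: [443.9, 168.6, 16.9]
eef_rot: [-0.012, 1.0, -0.001, -0.007]
wrist_force: [-20.5, 2.9, 16.0]
width: 0.248
finger_force: 9.9
```

Call:
{"api": "arm_command", "payload": {"deltas": [{"offset": [0.5, 0, 0], "rotation": [0, 0, 0], "grip": -0.5}, {"offset": [0.1, 0, -1], "rotation": [0, 0, 0], "grip": -0.5}, {"offset": [0, 0, -1], "rotation": [0, 0, 0], "grip": 1}, {"offset": [0, 0, -1], "rotation": [0, 0, 0], "grip": 1}, {"offset": [0, 0, -1], "rotation": [0, 0, 0], "grip": 1}, {"offset": [0, 0, -1], "rotation": [0, 0, 0], "grip": 1}, {"offset": [0.5, 0, -1], "rotation": [0, 0, 0], "grip": 1}, {"offset": [0, 0, -1], "rotation": [0, 0, 0], "grip": 1}]}}

```text
time: 17.62
tcp_pos: [417.7, 168.3, 229.2]
eef_rot: [-0.013, 1.0, 0.0, 0.001]
wrist_force: [0.7, -0.2, -0.3]
width: 0.9
finger_force: 0.0
```

```bash
cat > ad.py <<'E'
from h import *
s=sense(); print(s['time'],s['tcp_pos'].round(1))
for n in ('top','wrist'):
  p,d,K,D,T=cam(n); cv2.imwrite(f"pics/{n}_{s['time']:.1f}.png",p); P,_,_=cloud(d,K,D,T)
  A=(P[:,0]>440)&(P[:,0]<531)&(P[:,1]>124)&(P[:,1]<225)
  for l,lo,hi in (('plate',39,48),('ring',51,60),('base',17,48)):
    q=P[A&(P[:,2]>lo)&(P[:,2]<hi)]
    if len(q)>5: print(n,l,len(q),[np.round(y,1) for y in cv2.minAreaRect(q[:,:2].astype(np.float32))])
  B=P[(P[:,2]>28)&(P[:,2]<36)&(P[:,0]>440)&(P[:,0]<525)&(P[:,1]>80)&(P[:,1]<128)]
  if len(B)>9: print('block',[np.round(y,1) for y in cv2.minAreaRect(B[:,:2].astype(np.float32))])
  q=P[(P[:,2]>22)&(P[:,2]<40)&(P[:,0]>520)&(P[:,0]<550)&(P[:,1]>220)&(P[:,1]<285)]
  if len(q)>9: print('front at y', q[:,1].mean(), np.percentile(q[:,0],4))
E
python3 ad.py
```

```text
17.625 [417.7 168.3 229.2]
top plate 327 [array([495.2, 168.1]), array([72.4, 73.4]), np.float64(0.8)]
top ring 79 [array([492.6, 167.8]), array([74. , 47.3]), np.float64(79.3)]
top base 494 [array([492.3, 168. ]), array([77.4, 87.4]), np.float64(0.1)]
block [array([486.6, 110.1]), array([33.2, 74.8]), np.float64(88.8)]
front at y 253.08888815027643 529.4460676745128
wrist plate 3419 [array([493.7, 167.1]), array([67.6, 74.2]), np.float64(1.3)]
wrist ring 641 [array([493.4, 167. ]), array([40.6, 40.9]), np.float64(13.2)]
wrist base 5062 [array([492., 173.]), array([78.7, 98.6]), np.float64(0.6)]
block [array([487.1, 107.1]), array([76. , 28.7]), np.float64(1.6)]
front at y 244.8552925466754 530.6104103718686
```

The adapter is docked at about (493.5, 167) with yaw near 0.024. Next is the capacitor.

Call:
{"api": "arm_command", "payload": {"deltas": [{"offset": [-0.04, -1, 0], "rotation": [0, 0, 0], "grip": 1}, {"offset": [-0.04, -1, 0], "rotation": [0, 0, 0], "grip": 1}, {"offset": [-0.04, -1, 0], "rotation": [0, 0, 0], "grip": 1}, {"offset": [-0.04, -1, 0], "rotation": [0, 0, 0], "grip": 1}, {"offset": [-0.04, -1, 0], "rotation": [0, 0, 0], "grip": 1}, {"offset": [-0.04, -1, 0], "rotation": [0, 0, 0], "grip": 1}, {"offset": [-0.04, -1, 0], "rotation": [0, 0, 0], "grip": 1}, {"offset": [-0.04, -1, 0], "rotation": [0, 0, 0], "grip": 1}]}}

```text
time: 18.73
tcp_pos: [433.3, -72.5, 226.8]
eef_rot: [-0.012, 1.0, -0.0, -0.0]
wrist_force: [-0.4, 0.0, 0.8]
width: 1.002
finger_force: 0.0
```

Call:
{"api": "arm_command", "payload": {"deltas": [{"offset": [-0.04, -0.75, 0], "rotation": [0, 0, 0], "grip": 1}, {"offset": [-0.04, -0.75, 0], "rotation": [0, 0, 0], "grip": 1}, {"offset": [-0.04, -0.75, 0], "rotation": [0, 0, 0], "grip": 1}, {"offset": [-0.04, -0.75, 0], "rotation": [0, 0, 0], "grip": 1}, {"offset": [-0.04, -0.75, 0], "rotation": [0, 0, 0], "grip": 1}, {"offset": [-0.04, -0.75, 0], "rotation": [0, 0, 0], "grip": 1}, {"offset": [-0.04, -0.75, 0], "rotation": [0, 0, 0], "grip": 1}, {"offset": [0, 0, 0], "rotation": [0, 0, 0], "grip": 1}]}}

```text
time: 19.73
tcp_pos: [445.5, -229.6, 226.8]
eef_rot: [-0.012, 1.0, 0.0, -0.0]
wrist_force: [0.2, 0.6, -0.1]
width: 0.999
finger_force: 0.0
```

```bash
cat > cap.py <<'E'
from h import *
s=sense(); print(s['time'],s['tcp_pos'].round(1),R.from_quat(s['eef_rot']).as_matrix().round(3).tolist())
p,d,K,D,T=cam('wrist'); cv2.imwrite(f"pics/c_{s['time']:.1f}.png",p)
P,v,u=cloud(d,K,D,T)
for x in find_in('capacitor','wrist')[:2]: print(x)
A=(abs(P[:,0]-485)<45)&(abs(P[:,1]+258)<45)&(P[:,2]>34)&(P[:,2]<46)
q=P[A]; print(len(q),cv2.minEnclosingCircle(q[:,:2].astype(np.float32)),q[:,2].max(),np.median(q[:,2]),u[A].mean(),v[A].mean())
E
python3 cap.py
```

```text
19.725 [ 445.5 -229.6  226.8] [[-1.0, -0.023, -0.001], [-0.023, 1.0, 0.0], [0.001, 0.0, -1.0]]
{'centre': [220.5, 295.0], 'conf': 0.61}
483 ((488.0475158691406, -258.47784423828125), 12.828747749328613) 40.96116249828043 38.704754361340065 291.111801242236 223.30020703933747
```

Call:
{"api": "arm_command", "payload": {"deltas": [{"offset": [-0.7, -0.5, 0.5], "rotation": [0, 0, 0], "grip": 1}, {"offset": [-0.7, -0.5, 0.5], "rotation": [0, 0, 0], "grip": 1}, {"offset": [0, 0, 1], "rotation": [0, 0, 0], "grip": 1}, {"offset": [0, 0, 1], "rotation": [0, 0, 0], "grip": 1}, {"offset": [0, 0, 1], "rotation": [0, 0, 0], "grip": 1}, {"offset": [0, 0, 0], "rotation": [0, 0, 0], "grip": 1}]}}

```text
time: 20.58
tcp_pos: [486.3, -255.2, 105.2]
eef_rot: [-0.013, 1.0, 0.002, -0.003]
wrist_force: [0.4, 0.1, 0.4]
width: 0.997
finger_force: 0.0
```

```bash
python3 cap.py; ls pics | tail -3
```

```text
20.575 [ 486.3 -255.2  105.2] [[-1.0, -0.026, -0.005], [-0.026, 1.0, 0.003], [0.005, 0.004, -1.0]]
{'centre': [225.0, 316.0], 'conf': 0.9}
1201 ((488.0137939453125, -258.765869140625), 12.769001960754395) 41.13897301280079 38.707614965511766 314.8284762697752 231.74937552039967
w4.png
wrist3.png
wrist_17.6.png
```

Call:
{"api": "arm_command", "payload": {"deltas": [{"offset": [-0.05, -0.11, 1], "rotation": [0, 0, 0], "grip": 1}, {"offset": [0, 0, 1], "rotation": [0, 0, 0], "grip": 1}, {"offset": [0, 0, 0.7], "rotation": [0, 0, 0], "grip": 1}, {"offset": [0, 0, 0], "rotation": [0, 0, 0], "grip": 1}, {"offset": [0, 0, 0], "rotation": [0, 0, 0], "grip": 1}]}}

```text
time: 21.3
tcp_pos: [491.5, -261.4, 29.0]
eef_rot: [-0.013, 1.0, -0.001, 0.001]
wrist_force: [0.6, -0.6, -0.2]
width: 0.997
finger_force: 0.0
```

Call:
{"api": "arm_command", "payload": {"deltas": [{"offset": [0, 0, 0], "rotation": [0, 0, 0], "grip": -0.3}, {"offset": [0, 0, 0], "rotation": [0, 0, 0], "grip": -0.8}, {"offset": [0, 0, 0], "rotation": [0, 0, 0], "grip": -1}, {"offset": [0, 0, 0], "rotation": [0, 0, 0], "grip": -1}, {"offset": [0, 0, 0], "rotation": [0, 0, 0], "grip": -1}, {"offset": [0, 0, 0], "rotation": [0, 0, 0], "grip": -1}, {"offset": [0, 0, 0], "rotation": [0, 0, 0], "grip": -1}], "newtons": 40}}

```text
time: 22.18
tcp_pos: [490.0, -260.7, 27.0]
eef_rot: [-0.013, 1.0, 0.0, -0.0]
wrist_force: [-0.6, 0.4, 0.4]
width: 0.272
finger_force: 40.0
```

Call:
{"api": "arm_command", "payload": {"deltas": [{"offset": [0, 0, -0.5], "rotation": [0, 0, 0], "grip": -1}, {"offset": [0, 0, -1], "rotation": [0, 0, 0], "grip": -1}, {"offset": [0, 0, -1], "rotation": [0, 0, 0], "grip": -1}, {"offset": [0, 0, -1], "rotation": [0, 0, 0], "grip": -1}, {"offset": [0, 0, -1], "rotation": [0, 0, 0], "grip": -1}, {"offset": [0, 0, 0], "rotation": [0, 0, 0], "grip": -1}, {"offset": [0, 0, 0], "rotation": [0, 0, 0], "grip": -1}]}}

```text
time: 23.05
tcp_pos: [489.6, -260.5, 161.6]
eef_rot: [-0.013, 1.0, 0.0, -0.0]
wrist_force: [0.0, 0.2, -0.8]
width: 0.272
finger_force: 40.0
```

```bash
python3 - <<'E'
from h import *
s=sense(); print(s['time'],s['tcp_pos'].round(1))
p,d,K,D,T=cam('wrist'); cv2.imwrite("pics/hold.png",p)
P,v,u=cloud(d,K,D,T)
t=np.array(s['tcp_pos'])
for x in regions_of('capacitor','wrist')[:1]:
    print(x['conf'],x['centre']); P,_,_=cloud(d,K,D,T,x['region']); q=P-t; q=q[(abs(q)<45).all(1)]
    print(len(q),np.percentile(q,[2,50,98],axis=0).round(1))
    tp=q[q[:,2]>np.percentile(q[:,2],95)-4]; print(cv2.minEnclosingCircle(tp[:,:2].astype(np.float32)))
c=p[150:350,180:460]; cv2.imwrite('pics/holdc.png',cv2.resize(c,None,fx=2.5,fy=2.5))
E
```

```text
23.05 [ 489.6 -260.5  161.6]
0.82 [281.1, 323.8]
4245 [[-14.3 -11.  -25.2]
 [ -8.4   0.3  11.2]
 [  8.3  11.6  12.8]]
((-1.745651364326477, 0.3799014389514923), 13.082009315490723)
```

View pics/holdc.png

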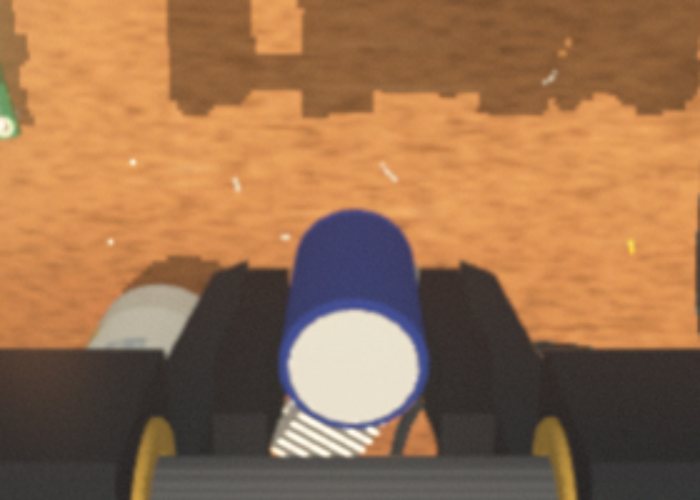

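The capacitor is held upright; its centre is about 1.7 mm nearer the robot than the TCP and its foot is 28 mm below the TCP. I'll carry it to above the ring.

Call:
{"api": "arm_command", "payload": {"deltas": [{"offset": [-0.035, 0.6, 0], "rotation": [0, 0, 0], "grip": -1}, {"offset": [-0.035, 1, 0], "rotation": [0, 0, 0], "grip": -1}, {"offset": [-0.035, 1, 0], "rotation": [0, 0, 0], "grip": -1}, {"offset": [-0.035, 1, 0], "rotation": [0, 0, 0], "grip": -1}, {"offset": [-0.035, 1, 0], "rotation": [0, 0, 0], "grip": -1}, {"offset": [-0.035, 1, 0], "rotation": [0, 0, 0], "grip": -1}, {"offset": [-0.035, 1, 0], "rotation": [0, 0, 0], "grip": -1}, {"offset": [-0.035, 1, 0], "rotation": [0, 0, 0], "grip": -1}]}}

```text
time: 24.15
tcp_pos: [491.6, -30.6, 161.1]
eef_rot: [-0.013, 1.0, 0.0, -0.001]
wrist_force: [-0.2, 0.3, -0.9]
width: 0.274
finger_force: 40.0
```

Call:
{"api": "arm_command", "payload": {"deltas": [{"offset": [-0.035, 1, 0], "rotation": [0, 0, 0], "grip": -1}, {"offset": [-0.035, 1, 0], "rotation": [0, 0, 0], "grip": -1}, {"offset": [-0.035, 1, 0], "rotation": [0, 0, 0], "grip": -1}, {"offset": [-0.035, 1, 0], "rotation": [0, 0, 0], "grip": -1}, {"offset": [-0.035, 1, 0], "rotation": [0, 0, 0], "grip": -1}, {"offset": [-0.035, 1, 0], "rotation": [0, 0, 0], "grip": -1}, {"offset": [-0.035, 0.6, 0], "rotation": [0, 0, 0], "grip": -1}, {"offset": [0, 0, 0], "rotation": [0, 0, 0], "grip": -1}]}}

```text
time: 25.15
tcp_pos: [494.4, 166.6, 161.6]
eef_rot: [-0.014, 1.0, -0.0, -0.001]
wrist_force: [0.5, -0.1, 0.1]
width: 0.272
finger_force: 40.0
```

```bash
cat > ring.py <<'E'
from h import *
s=sense(); print(s['time'],s['tcp_pos'].round(1),R.from_quat(s['eef_rot']).as_matrix().round(3).tolist())
p,d,K,D,T=cam('wrist'); cv2.imwrite(f"pics/r_{s['time']:.1f}.png",p)
P,v,u=cloud(d,K,D,T)
hsv=cv2.cvtColor(p,cv2.COLOR_BGR2HSV)[v,u]
A=(abs(P[:,0]-493)<40)&(abs(P[:,1]-167)<40)
o=A&(P[:,2]>38)&(P[:,2]<62)&(hsv[:,0]>5)&(hsv[:,0]<25)&(hsv[:,1]>150)
q=P[o]; q=q[q[:,2]>q[:,2].max()-6]; print('ring',len(q),cv2.minEnclosingCircle(q[:,:2].astype(np.float32)),np.percentile(q[:,2],95),cv2.fitEllipse(cv2.convexHull(q[:,:2].astype(np.float32)))[:2])
t=np.array(s['tcp_pos'])
b=(abs(P-t)<[25,20,30]).all(1)&(hsv[:,0]>95)&(hsv[:,0]<135)&(hsv[:,1]>80)
w=(abs(P-t)<[22,16,30]).all(1); tz=P[w][:,2]-t[2]; tp=(P-t)[w&(P[:,2]-t[2]>8)&(P[:,2]-t[2]<17)]
print('cap top rel',len(tp),cv2.minEnclosingCircle(tp[:,:2].astype(np.float32)),np.median(tp[:,2]))
B=A&(P[:,2]>38)&(P[:,2]<48); print('plate z',np.median(P[B][:,2]),cv2.minAreaRect(P[B][:,:2].astype(np.float32)))
E
python3 ring.py
```

```text
25.15 [494.4 166.6 161.6] [[-1.0, -0.028, -0.001], [-0.028, 1.0, -0.0], [0.001, -0.0, -1.0]]
ring 972 ((493.5342102050781, 166.6224822998047), 20.052181243896484) 55.40100028448565 ((493.5729064941406, 166.58334350585938), (39.401493072509766, 39.67304611206055))
cap top rel 3188 ((-2.3271982669830322, 0.22563186287879944), 17.62955665588379) 11.823782295468419
plate z 43.76763155860945 ((495.93292236328125, 167.05322265625), (71.32283782958984, 74.24156188964844), 1.4047750234603882)
```

Call:
{"api": "arm_command", "payload": {"deltas": [{"offset": [-0.03, -0.01, 0.5], "rotation": [0, 0, 0], "grip": -1}, {"offset": [0, 0, 0.8], "rotation": [0, 0, 0], "grip": -1}, {"offset": [0, 0, 0.6], "rotation": [0, 0, 0], "grip": -1}, {"offset": [0, 0, 0.5], "rotation": [0, 0, 0], "grip": -1}, {"offset": [0, 0, 0], "rotation": [0, 0, 0], "grip": -1}, {"offset": [0, 0, 0], "rotation": [0, 0, 0], "grip": -1}]}}

```text
time: 25.95
tcp_pos: [496.5, 165.3, 90.5]
eef_rot: [-0.013, 1.0, 0.0, 0.0]
wrist_force: [-0.2, 0.5, -0.2]
width: 0.271
finger_force: 40.0
```

```bash
python3 ring.py; python3 - <<'E'
import cv2,glob,os
f=max(glob.glob('pics/r_*'),key=os.path.getmtime); c=cv2.imread(f)[170:370,180:460]; cv2.imwrite('pics/rc.png',cv2.resize(c,None,fx=2.5,fy=2.5))
E
```

```text
25.95 [496.5 165.3  90.5] [[-1.0, -0.025, 0.001], [-0.025, 1.0, 0.0], [-0.001, 0.0, -1.0]]
ring 1168 ((492.81402587890625, 166.6383819580078), 20.31517219543457) 55.50679730335256 ((491.7134094238281, 166.67527770996094), (37.100948333740234, 39.81309509277344))
cap top rel 3200 ((-2.2311131954193115, 0.16956202685832977), 17.728437423706055) 11.792015520842298
plate z 43.7808357207748 ((487.930419921875, 166.6046142578125), (55.56618118286133, 73.93726348876953), 1.2061588764190674)
```

View pics/rc.png

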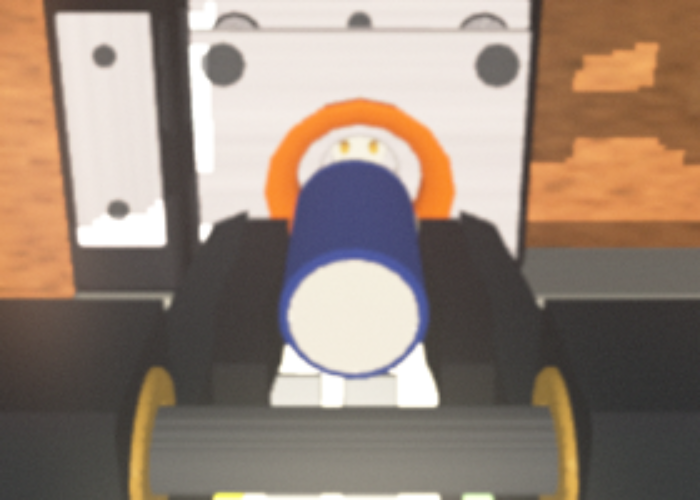

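The capacitor is above the ring, slightly too far in and to the right. I'll make a small correction, then descend slowly.

Call:
{"api": "arm_command", "payload": {"deltas": [{"offset": [0.04, 0.03, 0.15], "rotation": [0, 0, 0], "grip": -1}, {"offset": [0, 0, 0], "rotation": [0, 0, 0], "grip": -1}, {"offset": [0, 0, 0], "rotation": [0, 0, 0], "grip": -1}]}}

```text
time: 26.38
tcp_pos: [494.8, 166.2, 85.8]
eef_rot: [-0.013, 1.0, 0.0, 0.0]
wrist_force: [0.5, -0.7, -0.4]
width: 0.271
finger_force: 40.0
```

Call:
{"api": "arm_command", "payload": {"deltas": [{"offset": [0, 0, 0], "rotation": [0, 0, 0], "grip": -1}, {"offset": [0, 0, 0], "rotation": [0, 0, 0], "grip": -1}]}}

```text
time: 26.62
tcp_pos: [494.8, 166.2, 85.7]
eef_rot: [-0.013, 1.0, 0.0, 0.0]
wrist_force: [0.8, -0.2, -0.5]
width: 0.272
finger_force: 40.0
```

Call:
{"api": "arm_command", "payload": {"deltas": [{"offset": [0, 0, 0.12], "rotation": [0, 0, 0], "grip": -1}, {"offset": [0, 0, 0.12], "rotation": [0, 0, 0], "grip": -1}, {"offset": [0, 0, 0.1], "rotation": [0, 0, 0], "grip": -1}, {"offset": [0, 0, 0], "rotation": [0, 0, 0], "grip": -1}, {"offset": [0, 0, 0], "rotation": [0, 0, 0], "grip": -1}]}}

```text
time: 27.25
tcp_pos: [494.7, 166.1, 75.4]
eef_rot: [-0.013, 1.0, 0.0, -0.0]
wrist_force: [-0.4, 1.2, -0.8]
width: 0.272
finger_force: 40.0
```

Call:
{"api": "arm_command", "payload": {"deltas": [{"offset": [0, 0, 0.07], "rotation": [0, 0, 0], "grip": -1}, {"offset": [0, 0, 0.07], "rotation": [0, 0, 0], "grip": -1}, {"offset": [0, 0, 0], "rotation": [0, 0, 0], "grip": -1}, {"offset": [0, 0, 0], "rotation": [0, 0, 0], "grip": -1}]}}

```text
time: 27.75
tcp_pos: [495.0, 166.2, 71.6]
eef_rot: [-0.013, 1.0, 0.0, 0.0]
wrist_force: [0.0, 0.6, 3.9]
width: 0.272
finger_force: 40.0
```

Call:
{"api": "arm_command", "payload": {"deltas": [{"offset": [0, 0, 0.07], "rotation": [0, 0, 0], "grip": -1}, {"offset": [0, 0, 0.07], "rotation": [0, 0, 0], "grip": -1}, {"offset": [0, 0, 0], "rotation": [0, 0, 0], "grip": -1}, {"offset": [0, 0, 0], "rotation": [0, 0, 0], "grip": -1}]}}

```text
time: 28.25
tcp_pos: [495.0, 166.2, 67.4]
eef_rot: [-0.013, 1.0, 0.0, 0.0]
wrist_force: [-2.2, -0.7, 5.8]
width: 0.272
finger_force: 40.0
```

Call:
{"api": "arm_command", "payload": {"deltas": [{"offset": [0, 0, 0.07], "rotation": [0, 0, 0], "grip": -1}, {"offset": [0, 0, 0.07], "rotation": [0, 0, 0], "grip": -1}, {"offset": [0, 0, 0], "rotation": [0, 0, 0], "grip": -1}, {"offset": [0, 0, 0], "rotation": [0, 0, 0], "grip": -1}]}}

```text
time: 28.75
tcp_pos: [495.1, 166.2, 63.5]
eef_rot: [-0.013, 1.0, 0.0, 0.0]
wrist_force: [-2.6, -1.3, 8.7]
width: 0.274
finger_force: 40.0
```

Call:
{"api": "arm_command", "payload": {"deltas": [{"offset": [0, 0, 0.06], "rotation": [0, 0, 0], "grip": -1}, {"offset": [0, 0, 0], "rotation": [0, 0, 0], "grip": -1}, {"offset": [0, 0, 0], "rotation": [0, 0, 0], "grip": -1}, {"offset": [0, 0, 0], "rotation": [0, 0, 0], "grip": -1}]}}

```text
time: 29.25
tcp_pos: [495.1, 166.2, 61.9]
eef_rot: [-0.013, 1.0, 0.0, 0.0]
wrist_force: [-3.1, -1.0, 10.0]
width: 0.27
finger_force: 40.0
```

```bash
python3 ring.py; python3 - <<'E'
from h import *
z=[(sense()['tcp_pos'].round(2).tolist(),sense()['wrist_force'].round(1).tolist())]; print(z)
E
```

```text
29.25 [495.1 166.2  61.9] [[-1.0, -0.025, 0.001], [-0.025, 1.0, 0.0], [-0.001, 0.0, -1.0]]
ring 23 ((485.5226745605469, 166.40008544921875), 18.308279037475586) 54.13166478297852 ((485.2275085449219, 166.69155883789062), (1.8717906475067139, 37.479488372802734))
cap top rel 3187 ((-3.0670583248138428, 0.18814775347709656), 17.38869285583496) 11.840233133066121
plate z 44.193529072394725 ((494.6264343261719, 167.1504669189453), (41.708274841308594, 70.15380096435547), 79.18855285644531)
[([495.07, 166.21, 61.9], [-2.4, -0.9, 9.1])]
```

Call:
{"api": "arm_command", "payload": {"deltas": [{"offset": [0, 0, 0.05], "rotation": [0, 0, 0], "grip": -1}, {"offset": [0, 0, 0], "rotation": [0, 0, 0], "grip": -1}, {"offset": [0, 0, 0], "rotation": [0, 0, 0], "grip": -1}, {"offset": [0, 0, 0], "rotation": [0, 0, 0], "grip": -1}]}}

```text
time: 29.8
tcp_pos: [495.1, 166.2, 60.5]
eef_rot: [-0.013, 1.0, 0.0, 0.0]
wrist_force: [-3.4, -1.2, 10.2]
width: 0.272
finger_force: 40.0
```

```bash
python3 - <<'E'
from h import *
s=sense(); print(s['tcp_pos'],s['wrist_force'])
p,d,K,D,T=cam('wrist'); P,v,u=cloud(d,K,D,T)
A=(abs(P[:,0]-480)<40)&(abs(P[:,1]-167)<50)&(P[:,2]>20)&(P[:,2]<60)
h,e=np.histogram(P[A][:,2],np.arange(20,60)); print(dict(zip(e[:-1].astype(int).tolist(),h.tolist())))
for n,l in ((p,'w'),): 
    q=P[A&(P[:,2]>27)&(P[:,2]<36)&(P[:,1]>126)]; print('plate',len(q),np.median(q[:,2]),cv2.minAreaRect(q[:,:2].astype(np.float32)))
c=p[120:370,150:490]; cv2.imwrite('pics/fin.png',cv2.resize(c,None,fx=2.2,fy=2.2))
E
```

```text
[495.0921465  166.22583571  60.52570545] [-3.40748902 -1.21764089 10.20055513]
{20: 1198, 21: 743, 22: 1191, 23: 560, 24: 110, 25: 103, 26: 144, 27: 334, 28: 542, 29: 280, 30: 254, 31: 1878, 32: 4031, 33: 1033, 34: 368, 35: 227, 36: 59, 37: 33, 38: 44, 39: 55, 40: 111, 41: 196, 42: 369, 43: 436, 44: 117, 45: 42, 46: 47, 47: 45, 48: 43, 49: 37, 50: 47, 51: 88, 52: 84, 53: 91, 54: 94, 55: 106, 56: 117, 57: 121, 58: 118}
plate 7821 32.39642700438955 ((484.3330993652344, 166.52838134765625), (48.6239128112793, 73.94570922851562), 1.287374496459961)
```

View pics/fin.png

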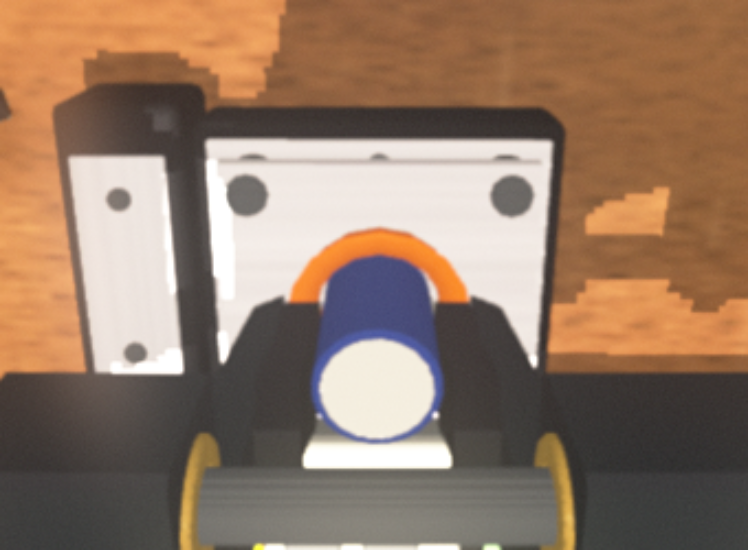

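The capacitor sits upright in the ring. The cradle plate went from 43.8 to 32.4 mm, so it is pressed about 11.5 mm at about 10 N, and the adapter is still square. I'm handing in.

```bash
python3 -c "
from cell import *
print(hand_in())"
```

```text
the job is handed in; nothing more can be done
None
```

I handed the job in with the adapter docked in the tester's corner and the blue capacitor still held upright in the ring, pressed down about 11.5 of 14 mm at about 10 N; no verdict came back.

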